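# Release the sold plaque from its display stand

### The arm

A 7-joint arm with a two-finger parallel gripper is mounted at the origin on the work surface. World frame = base frame: x ahead of the robot, y to its left, z up, the work surface at z = 0. Lengths are in m, angles in degrees, forces in N, time in s.
With the tool pointing down it reaches from about 0.35 to 0.775 m from the base axis. Payload 3.1 kg.
Tool frame: the origin (TCP) lies on the centre line of the jaws, within the pads' length; the fingertips stand 17 mm ahead of it and the grasp point (between the pads) lies 2 mm behind it (robot.tip_reach is the distance from the TCP to the fingertips, in m); z points along the fingers, y is the line along which they close (so a half turn about z gives the same grasp; the last joint's range is limited). The gripper opens to 85 mm and grips with 20 to 120 N. Pads are 22 mm wide; open, the fingers measure 114 mm over their backs; the gripper's body (76 mm by 85 mm) begins 54 mm behind the grasp point. The pads swing forward as they close: fully open they stand 13 mm farther back than shut.
Start: joints at [-66.561, 17.813, 0.802, 86.603, -0.252, 75.585, -1.558], TCP at [0.24, 0.495, 0.248] pointing down, gripper open.
Joint ranges: [-154.91, 154.91], [-16.99, 109.72], [-72.82, 74.43], [7.12, 147.25], [-82.49, 262.49], [11.32, 116.49], [-174.64, 174.64]. Speed limits (degrees/s): [159.86, 159.86, 180, 180, 180, 180, 180].

### API

Orientations are given as [roll, pitch, yaw] about the fixed x, y, z axes, in that order (R = Rz(yaw) Ry(pitch) Rx(roll)).
In Python, from station import robot, fingers, vision, workorder, recognise gives the robot as it stands. Calls block until the motion is done:
- robot.move_to(position, orientation): joint-space move of the TCP to a pose.
- robot.line_to(position, orientation=None, velocity=0.15, f_stop=None): straight line of the TCP; orientation=None keeps the orientation; velocity is the mean speed in m/s. With f_stop (N) it stops when the force on the tool has changed by that much, and returns True; else False.
- robot.move_j(angles): joint-space move.
- fingers.gripper_to(opening, force=None): opening from 0.0 (shut) to 1.0 (fully open); force is the grip in N (None keeps the last); returns when the fingers have stopped.
- robot.pause(seconds).
- robot.inverse_kinematics(position, orientation): joint angles nearest the present ones, or None.
- vision.grab_frame(name): name is "scene" or "top" or "wrist"; returns the picture (420x560x3 uint8, red, green, blue); there is no depth.
- vision.calibration(name): a dict with "mtx" (3x3 intrinsics, pixels), "extrinsics" (4x4, takes a point from world to camera coordinates); the wrist camera has in their place "T_tool_cam" (4x4, takes a point from camera to tool coordinates, whose origin is the TCP and whose axes are the flange's). Camera axes: x right, y up, looking along -z (the intrinsics and any distortion apply to the point x, -y, -z); pixel columns grow to the right and rows downward; lengths in m; the calibration is good to about 2 mm. A picture is of the moment at which its call begins: read the wrist's pose just before it. calibration takes no time and is no camera call.
A pose or a line that the arm cannot do raises robot.PlanningError and nothing moves.
- workorder.close_job(): hands the job in; it is judged then, once.
Trained networks look in the newest picture that a camera, given by its name, has taken for a name from the list of things; names that differ only in an ending like _2 or _b are one class to them, and where a whole thing is asked for, a point or a joint stands for the part that bears it (a point fixed in the world has none). Each returns a list of dicts, best first, with "p" (0 to 1); they miss things now and then, are a little off and sometimes report something else, mostly with a low value. They report only what shows in the picture. A call takes as long as a camera call. They do not tell look-alikes from the thing itself.
- recognise(label, camera): "rect" ([centre column, centre row, width, height] in pixels, round what is visible of it).
Readings, each from a call of its own:
- robot.current_time_s(): time.
- robot.current_joint_positions(): joint angles.
- robot.current_dq(): joint speeds.
- robot.current_joint_torque(): joint torques, N m.
- robot.current_tool_pos(): TCP position.
- robot.current_eef_rot(): TCP orientation.
- robot.current_contact_force(): force on the tool from outside, world axes, zero at the start.
- robot.current_torque(): the same for the moment, N m.
- robot.current_finger_gap(): opening from 0.0 (shut) to 1.0 (fully open).
- robot.current_gripper_force(): force on a finger pad.
Only numpy, scipy, OpenCV 4.12 (cv2) and the standard library are available. Lean on these libraries where they do the work, as an engineer would, in place of code of your own. Each camera call takes 0.05 s, during which the arm holds its last target. There are 200 camera calls.

### The job

The wooden plaque on the sloped display stand has been sold. Lift the spring-loaded red hold-down finger fully by its knob until its pin is out of the plaque, swing it well aside while the plaque stays in place, and leave it there; then take the plaque off the stand and lay it flat, picture up, in the open gift box, bringing it right down to the insert, until you feel it touch, before you let go. Leave the tape dispenser, the vase and the scanner alone.

Things in the scene. Friction and masses are not known exactly. Their poses are not given: they have to be found in the camera images.
- stand: Dark wooden display stand, fixed, base 200 x 200 mm. Origin: centre of the base's underside, on the counter; x from its low front (robot side) to its high back, y left, z up. Its face rises towards +x at 28 degrees, through the point 85 mm above the origin. Slope frame, origin at that point: v up the slope = (0.883, 0, 0.469), u = y, w = face normal = (-0.469, 0, 0.883).
- seat (a point): The plaque's place on the stand: slope point v 0, u 0, w 20 mm (axes as stand). The plaque fills v -50..50, u -30..30, w 14..26 mm, on a 98 x 40 x 14 mm grey pedestal, so 10 mm of each long side overhangs with 14 mm free below. Brass ledge under its lower edge; brass cheeks, to w 22, beside its long sides at v -51..-29 mm; otherwise the long sides are free.
- lamp (a point): Middle of the underside of the brass picture light over the stand, 297 mm above the counter (axes as stand). Bar 20 mm wide, running along y from -85 to +130 mm of here, fixed. It hangs above the knob and keeps an upright gripper out: come in tilted, along the face normal. Its 12 mm post stands 50 mm in +x and 130 mm in +y from here.
- knob (a point): Middle of the red knob on the hold-down finger: cylinder 16 mm thick, 28 mm long, its axis (point z) along the face normal. Starts at about v 60, u 0, w 46 mm. It stands on a 12 mm wide red arm, 20..14 mm below this point, that turns about a post at v 86, u 0, 26 mm from the knob (along point +x). At the arm's tip, 50 mm from the post, a 7 mm pin reaches 8 mm down into the plaque's hole.
- finger_lift (a joint): Lift of the hold-down finger along the stand's face normal, m: 0 pressing on the plaque, stop at 0.016. A spring presses it down with about 5 N at 0 and 10 N at the stop. The pin leaves the plaque's hole at 0.008. Released beside the plaque it drops to -0.003.
- finger_turn (a joint): Turn of the hold-down finger about its post (the face normal), rad: about 0 in place over the plaque, grows as the arm swings counter-clockwise seen from above the face, so that the knob and pin move to the stand's right (-y) and up the slope; stop at 1.45. It is clear of the plaque beyond 0.9 and stays where it is left (light friction).
- plaque_mid (a point): Centre (half-way up) of the light wooden plaque, 100 (x) x 60 (y) x 12 (z) mm, 45 to 90 g, square red, black and yellow picture on its +z face; 14 mm square hanging hole through it at x = +36 mm. Starts on the stand, its x up the slope.
- giftbox: Open square cardboard gift box, fixed, 166 x 166 mm outside, walls 5 mm thick and 45 mm high. Origin: centre of the underside, on the counter; z up. A stiff white 150 x 150 mm insert fills it; its top lies anywhere between 12 and 28 mm above the underside (differs from box to box and is not reported: feel for it). It gives way only above 15 N.
- tape: Mint-green tape dispenser, loose, 150 x 55 x 85 mm, long side along its x. Origin: centre of underside.
- vase: Blue ceramic vase, loose, 72 mm in diameter, 110 mm high. Origin: centre of underside.
- scanner: Black barcode scanner on a round-footed stand, loose, about 200 mm high, foot 96 mm in diameter. Origin: centre of underside.
Things that resemble listed ones, but are neither listed nor needed, are in the scene too. What is meant by the part that bears plaque_mid is not green, and is the smaller of those in its own colour.

How it is judged:
By the outcome, as a careful person would: the job done as asked, in the order asked, and still so for the second after the job is handed in, with the robot touching nothing.
It also fails if it takes over 72 s, if anything falls off the work surface, if the arm or the gripper's body presses on something with over 40 N, if the wrist force passes 120 N, or if a joint passes its speed limit or range.

## Working session

There is one attempt and no reset: what is moved stays moved. The work goes in short steps, each a Python script; the robot and the scene stay as the last script left them, time stands still between calls to the robot, and variables do not carry over. Pictures are saved under pics/ and viewed, at most 12 in all, crops included, and the job is handed in when it is done.

```bash
mkdir -p pics; ls; python3 - <<'E'
from station import robot, fingers, vision, workorder, recognise
import cv2,numpy as np
np.set_printoptions(precision=4,suppress=True)
for c in ["scene","top"]:
    im=vision.grab_frame(c); cv2.imwrite(f"pics/{c}0.png",im[:,:,::-1])
    k=vision.calibration(c); print(c,k)
    for n in ["stand","knob","plaque_mid","giftbox","tape","vase","scanner","lamp"]:
        try: print(n,[(np.round(d["rect"],1).tolist(),round(d["p"],2)) for d in recognise(n,c)])
        except Exception as e: print(n,e)
print(vision.calibration("wrist"),robot.current_eef_rot(),robot.current_tool_pos(),robot.current_time_s())
E
```

```text
pics
scene {'mtx': array([[461.8426,   0.    , 281.44  ],
       [  0.    , 461.8426, 207.1029],
       [  0.    ,   0.    ,   1.    ]]), 'extrinsics': array([[ 0.8634,  0.5042,  0.0149, -0.4409],
       [-0.3187,  0.5224,  0.7909,  0.0327],
       [ 0.391 , -0.6876,  0.6118, -1.5932],
       [ 0.    ,  0.    ,  0.    ,  1.    ]])}
stand [([326.2, 181.8, 87.6, 122.2], 0.57), ([334.2, 183.9, 21.7, 10.8], 0.38)]
knob [([315.8, 189.5, 28.6, 13.4], 0.46)]
plaque_mid [([274.7, 183.2, 35.6, 27.5], 0.68), ([361.5, 183.2, 33.3, 19.5], 0.65), ([316.1, 188.9, 28.9, 18.9], 0.58)]
giftbox [([236.6, 290.0, 76.1, 67.0], 0.97)]
tape [([267.2, 240.0, 45.3, 36.8], 0.57)]
vase [([348.8, 276.6, 24.7, 37.5], 0.96), ([314.7, 188.6, 29.8, 15.1], 0.55)]
scanner [([173.5, 381.0, 77.8, 78.0], 0.92)]
lamp [([329.1, 181.1, 92.6, 125.6], 0.96)]
top {'mtx': array([[435.4948,   0.    , 278.4368],
       [  0.    , 435.4948, 211.1784],
       [  0.    ,   0.    ,   1.    ]]), 'extrinsics': array([[-0.0112, -0.9999,  0.0066, -0.0249],
       [ 0.9968, -0.0107,  0.0797, -0.5661],
       [-0.0797,  0.0075,  0.9968, -
[... 155 characters left out ...]
45.6, 207.0, 25.6, 33.2], 0.86), ([192.9, 279.7, 39.7, 27.6], 0.83), ([209.9, 222.8, 15.9, 27.5], 0.77)]
giftbox [([326.4, 230.9, 53.1, 61.5], 0.82)]
tape [([267.1, 241.4, 14.0, 40.8], 0.89)]
vase [([280.5, 165.9, 15.4, 17.9], 0.6), ([324.6, 231.9, 57.9, 57.8], 0.48)]
scanner [([420.2, 203.8, 46.8, 38.3], 0.83)]
lamp []
{'mtx': array([[290.4812,   0.    , 281.487 ],
       [  0.    , 290.4812, 207.2901],
       [  0.    ,   0.    ,   1.    ]]), 'T_tool_cam': array([[ 0.0003,  0.9457,  0.3251,  0.0846],
       [ 1.    , -0.001 ,  0.0018,  0.0009],
       [ 0.0021,  0.3251, -0.9457, -0.1256],
       [ 0.    ,  0.    ,  0.    ,  1.    ]])} [179.9957   0.0012 154.1774] [0.2396 0.4951 0.2483] 0.9
```

```bash
python3 - <<'E'
import cv2
a=cv2.imread("pics/scene0.png")[120:430,140:420]; b=cv2.imread("pics/top0.png")[130:320,120:320]
cv2.imwrite("pics/s1.png",cv2.resize(a,None,fx=1.9,fy=1.9,interpolation=3)); cv2.imwrite("pics/t1.png",cv2.resize(b,None,fx=3,fy=3,interpolation=3))
E
```

```text
(no output)
```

View pics/s1.png

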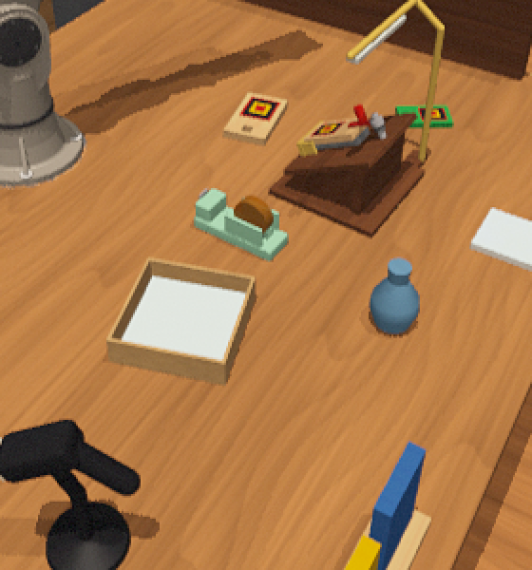

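View pics/t1.png

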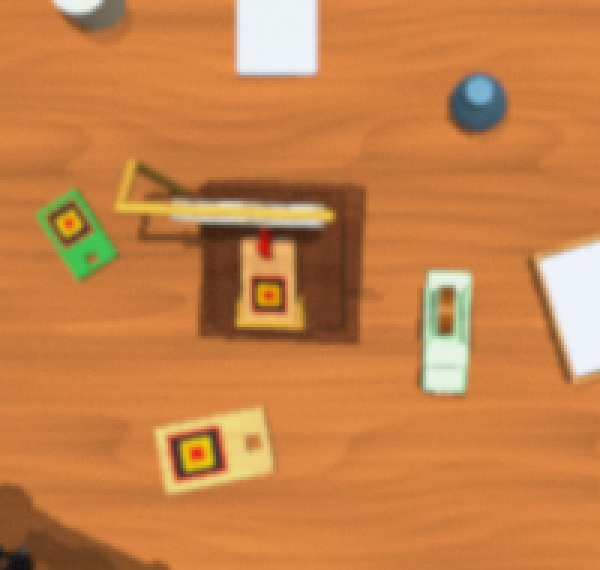

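```bash
cat > h.py <<'E'
from station import robot, fingers, vision, workorder, recognise
import cv2,numpy as np
from scipy.spatial.transform import Rotation as Ro
np.set_printoptions(precision=4,suppress=True)
c28,s28=np.cos(np.radians(28)),np.sin(np.radians(28))
def ray(cam,px,Twc=None):
    k=vision.calibration(cam)
    if Twc is None: Twc=np.linalg.inv(k["extrinsics"])
    d=np.linalg.inv(k["mtx"])@[px[0],px[1],1]; d=d*[1,-1,-1]
    return Twc[:3,3],Twc[:3,:3]@d
def atz(cam,px,z,T=None):
    o,d=ray(cam,px,T); return o+d*(z-o[2])/d[2]
def tri(rays):
    A=0;b=0
    for o,d in rays:
        d=d/np.linalg.norm(d);P=np.eye(3)-np.outer(d,d);A=A+P;b=b+P@o
    return np.linalg.solve(A,b)
def proj(mtx,Tcw,P):
    p=(Tcw[:3,:3]@np.asarray(P).T).T+Tcw[:3,3]; p=p*[1,-1,-1]
    q=p@mtx.T; return q[:,:2]/q[:,2:]
def wristT():
    T=np.eye(4);T[:3,:3]=Ro.from_euler("xyz",robot.current_eef_rot(),degrees=True).as_matrix();T[:3,3]=robot.current_tool_pos()
    return T@vision.calibration("wrist")["T_tool_cam"]
class Stand:
    def __init__(s,x,y,yaw):
        s.o=np.array([x,y,0]);s.R=Ro.from_euler("z",yaw,degrees=True).as_matrix()
        s.B=s.R@np.array([[c28,0,-s28],[0,1,0],[s28,0,c28]]) # cols v,u,w
    def p(s,v,u,w): return s.o+[0,0,.085]+s.B@np.array([v,u,w])
    def rpy(s,turn=0,tilt=0):  # tool z=-w, x=-v, y=u; turned about w ccw (deg)
        M=s.B@Ro.from_euler("z",turn,degrees=True).as_matrix()@np.array([[-1,0,0],[0,1,0],[0,0,-1.]])
        return Ro.from_matrix(M).as_euler("xyz",degrees=True)
E
python3 - <<'E'
from h import *
t=lambda a,b:(a/3+120,b/3+130)
C=[atz("top",t(*q),0.01) for q in [(205,183),(364,187),(358,343),(199,336)]]
print(np.array(C),np.mean(C,0)); C=np.array(C)
m=np.mean(C,0); e=[C[0]-C[3],C[1]-C[2]]; print([np.degrees(np.arctan2(a[1],a[0])) for a in e],[np.linalg.norm(a) for a in e])
s=lambda a,b:(a/1.9+140,b/1.9+120)
print("box",[atz("top",p,.045) for p in [(326,231)]],[atz("scene",s(*q),.045) for q in [(150,262),(255,280),(223,368),(108,349)]])
S=Stand(m[0],m[1],-2.5)
for a in [(.01,0,.146),(.06,0,.056)]:
  for tr in (-30,0,30,60):
    print(a,tr,S.p(*a),S.rpy(tr),robot.inverse_kinematics(S.p(*a),S.rpy(tr)))
print("lamp ends",atz("top",t(332,215),.297),atz("top",t(118,207),.297), "plaque pic",atz("top",t(268,295),.108)-S.p(0,0,.026),S.p(0,0,.026), robot.tip_reach)
E
```

```text
[[0.6471 0.3092 0.01  ]
 [0.6399 0.1086 0.01  ]
 [0.4435 0.117  0.01  ]
 [0.4545 0.3157 0.01  ]] [0.5462 0.2126 0.01  ]
[np.float64(-1.9268096051872146), np.float64(-2.4408623221892647)] [np.float64(0.19276088565902072), np.float64(0.19661448578776206)]
box [array([ 0.4888, -0.2055,  0.045 ])] [array([ 0.3998, -0.1602,  0.045 ]), array([ 0.5521, -0.1118,  0.045 ]), array([ 0.599 , -0.2711,  0.045 ]), array([ 0.4508, -0.3229,  0.045 ])]
(0.01, 0, 0.146) -30 [0.4866 0.2152 0.2186] [165.112   23.9898 144.3197] [-52.5919   2.4479  16.1796 115.7572  25.008   42.2884   5.196 ]
(0.01, 0, 0.146) 0 [0.4866 0.2152 0.2186] [180.   28.  177.5] [-49.5149   2.5078  12.9865 115.66    25.2117  42.36    34.9892]
(0.01, 0, 0.146) 30 [0.4866 0.2152 0.2186] [-165.112    23.9898 -149.3197] [-45.7322   2.5912   9.0629 115.5387  25.4732  42.4501  64.7325]
(0.01, 0, 0.146) 60 [0.4866 0.2152 0.2186] [-155.2752   13.576  -119.5111] [-42.0787   2.6822   5.2742 115.4202  25.7396  42.5398  94.4804]
(0.06, 0, 0.056) -30 [0.5729 0.2115 0.1626] [165.112   23.9898 144.3197] [-45.6213  14.9518  18.323  110.5161  17.9905  32.2963  15.3199]
(0.06, 0, 0.056) 0 [0.5729 0.2115 0.1626] [180.   28.  177.5] [-41.735   14.767   13.6832 110.3774  20.3548  32.7231  43.2713]
(0.06, 0, 0.056) 30 [0.5729 0.2115 0.1626] [-165.112    23.9898 -149.3197] [-37.62    14.6672   8.798  110.2281  22.7331  33.2084  71.2301]
(0.06, 0, 0.056) 60 [0.5729 0.2115 0.1626] [-155.2752   13.576  -119.5111] [-33.5178  14.6594   3.9453 110.0774  25.0118  33.7279  99.2957]
lamp ends [0.5752 0.1197 0.297 ] [0.5859 0.342  0.297 ] plaque pic [-0.0334  0.0016  0.    ] [0.5341 0.2132 0.108 ] 0.017
```

```bash
cat >> h.py <<'E'
S0=(0.5462,0.2126,-2.3)
E
python3 - <<'E'
from h import *
S=Stand(*S0)
D={}
for i,a in enumerate([(-.01,.03,.15),(-.01,-.03,.17)]):
    robot.move_to(S.p(*a),S.rpy(0)); robot.pause(.3)
    T=wristT(); im=vision.grab_frame("wrist"); D[f"T{i}"]=T; cv2.imwrite(f"pics/w{i}.png",im[:,:,::-1])
    # model overlay
    P=[S.p(v,u,.026) for v in(-.05,.05) for u in(-.03,.03)]+[S.p(.06,0,.06)]
    D[f"P{i}"]=proj(vision.calibration("wrist")["mtx"],np.linalg.inv(T),P); print(D[f"P{i}"].tolist())
np.savez("w.npz",**D); print(robot.current_time_s())
E
python3 - <<'E'
import cv2,numpy as np
a=[cv2.resize(cv2.imread(f"pics/w{i}.png"),None,fx=1.4,fy=1.4,interpolation=3) for i in (0,1)]
cv2.imwrite("pics/w0b.png",a[0]);cv2.imwrite("pics/w1b.png",a[1])
E
```

```text
[[210.05010406667125, 161.70572309672443], [279.59345349188806, 161.8474215195049], [218.03938096094666, 263.99815125608865], [279.6110778144577, 264.1216372909883], [245.06516231934376, 293.93873798328934]]
[[279.6773393804848, 158.38488892264303], [344.38331360008044, 158.57810413968411], [279.59960358922064, 254.70301509582714], [337.356265109644, 254.87528647127857], [311.27456535357635, 281.6280501967322]]
3.2417
```

View pics/w0b.png

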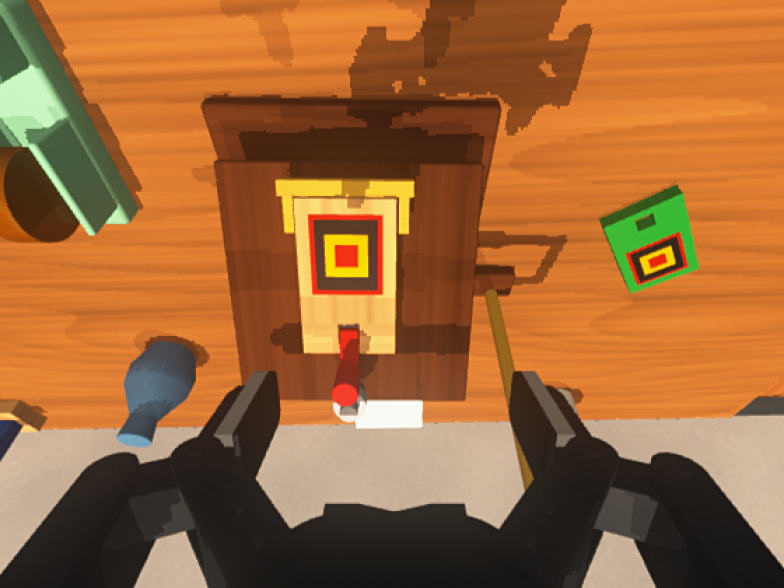

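View pics/w1b.png

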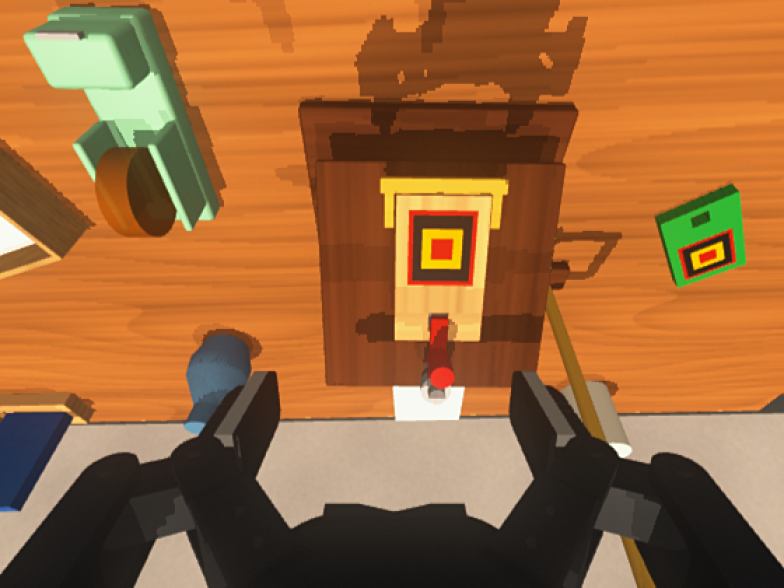

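```bash
cat >> h.py <<'E'
from scipy.optimize import least_squares
def edge_quad(im,box):
    """light-wood plaque -> 4 corners (lower-left.. in image TL,TR,BR,BL) from its mask hull"""
    x0,y0,x1,y1=box; c=im[y0:y1,x0:x1]; hsv=cv2.cvtColor(c,cv2.COLOR_BGR2HSV)
    return hsv
E
python3 - <<'E'
from h import *
D=np.load("w.npz"); K=vision.calibration("wrist")["mtx"]
hand=[np.array([(293,198),(399,198),(395,353.5),(304,352)])/1.4,np.array([(395.5,195),(491,196),(481,341),(396,338)])/1.4]
kn=[np.array((346,393))/1.4,np.array((441,377))/1.4]
for i in (0,1):
    im=cv2.imread(f"pics/w{i}.png"); g=cv2.cvtColor(im,cv2.COLOR_BGR2GRAY)
    r=cv2.cornerSubPix(g,hand[i].astype(np.float32).reshape(-1,1,2),(3,3),(-1,-1),(3,30,.01)).reshape(-1,2)
    hs=cv2.cvtColor(im,cv2.COLOR_BGR2HSV); m=((hs[...,0]<6)|(hs[...,0]>174))&(hs[...,1]>190)&(hs[...,2]>200)
    m=m.astype(np.uint8); m[:260]=0
    n,l,st,ce=cv2.connectedComponentsWithStats(m); j=1+np.argmax(st[1:,4]); print("knobtop",ce[j],st[j],kn[i]); kn[i]=ce[j] if 60<st[j,4]<500 else kn[i]
    print(r-hand[i]); hand[i]=np.where(abs(r-hand[i])<2.5,r,hand[i])
mod=[(-.05,.03),(-.05,-.03)]
mod=[(-.05,-.03),(-.05,.03),(.05,.03),(.05,-.03)]
def res(p,full=False):
    S=Stand(*p[:3]); o=[]
    for i in (0,1):
        P=[S.p(v,u,.026)+[0,0,p[3]] for v,u in mod]
        o.append(proj(K,np.linalg.inv(D[f"T{i}"]),P)-hand[i])
    return np.array(o).ravel()
s=least_squares(res,[*S0,0],x_scale=[.01,.01,1,.01],loss="soft_l1"); print(s.x); print(res(s.x).reshape(2,4,2))
k=tri([ray("wrist",kn[i],D[f"T{i}"]) for i in (0,1)])
S=Stand(*s.x[:3]); print("knob top",k,S.p(.06,0,.060)); print("knob vuw",(S.B.T@(k-S.o-[0,0,.085])))
c=[tri([ray("wrist",hand[i][j],D[f"T{i}"]) for i in (0,1)]) for j in range(4)]; print(np.array([S.B.T@(q-S.o-[0,0,.085]) for q in c]))
E
```

```text
knobtop [245.7297 281.5495] [237 274  18  16 222] [247.1429 280.7143]
[[-0.8512 -0.8443]
 [-0.7756  0.0156]
 [-0.7152 -0.341 ]
 [-0.6659  0.1003]]
knobtop [315.4611 269.3782] [308 262  17  16 193] [315.     269.2857]
[[-0.8366 -1.1879]
 [ 0.9956 -0.3728]
 [-1.4587 -0.7754]
 [-1.4084  0.9566]]
[ 0.5249  0.2156 -2.9898  0.0003]
[[[ 0.3126 -0.1451]
  [-1.1828 -0.0939]
  [ 0.0602 -0.1176]
  [-0.2593 -0.0668]]

 [[ 1.2365  0.3802]
  [-0.1558 -0.2364]
  [ 0.1435  0.2807]
  [-0.0773  0.0739]]]
knob top [0.551  0.2147 0.1651] [0.5497 0.2143 0.1661]
knob vuw [0.0607 0.0004 0.0585]
[[-0.0496 -0.0311  0.023 ]
 [-0.0494  0.031   0.0227]
 [ 0.0501  0.0299  0.0261]
 [ 0.0504 -0.0299  0.0257]]
```

```bash
sed -i '/^from scipy.optimize/,$d' h.py; sed -i 's/^S0=.*/S0=(0.5249,0.2156,-3.0)\nS=Stand(*S0)/' h.py
python3 - <<'E'
from h import *
T0=-25
fingers.gripper_to(.55,50)
robot.move_to(S.p(.0605,.0003,.115),S.rpy(T0))
print(robot.line_to(S.p(.0605,.0003,.052),S.rpy(T0),velocity=.08,f_stop=8), S.B.T@(robot.current_tool_pos()-S.p(0,0,0)))
fingers.gripper_to(0,50)
print("gap",robot.current_finger_gap(),robot.current_gripper_force(),S.B.T@robot.current_contact_force(),robot.current_time_s())
im=vision.grab_frame("wrist"); cv2.imwrite("pics/g0.png",im[:,:,::-1])
for h in (.004,.008,.012,.0155,.018):
    r=robot.line_to(S.p(.0605,.0003,.052+h),velocity=.03,f_stop=20)
    print(h,r,S.B.T@robot.current_contact_force(),S.B.T@(robot.current_tool_pos()-S.p(0,0,0)),robot.current_finger_gap())
    if r or -(S.B.T@robot.current_contact_force())[2]>18: break
im=vision.grab_frame("wrist"); cv2.imwrite("pics/g1.png",im[:,:,::-1])
cv2.imwrite("pics/g.png",np.hstack([cv2.imread(f"pics/g{i}.png")[100:400,130:430] for i in (0,1)]))
print(robot.current_time_s())
E
```

```text
False [0.0608 0.0006 0.0524]
gap 0.1655959912163836 48.67616057395935 [-0.878  -0.4147  6.506 ] 5.4833
0.004 False [ 1.2572  0.2561 -5.993 ] [0.0605 0.0002 0.0556] 0.16458330589513978
0.008 False [ 1.6328  0.2809 -7.1148] [0.0605 0.0002 0.0597] 0.1715367674753828
0.012 False [ 1.7548  0.0711 -7.5758] [0.0605 0.0001 0.0637] 0.16383911823029637
0.0155 False [ 1.6927  1.6079 -9.4141] [0.0606 0.0001 0.0671] 0.16697567538890548
0.018 False [  2.902    0.2842 -12.0522] [0.0606 0.0001 0.0692] 0.1714481219714762
6.95
```

View pics/g.png

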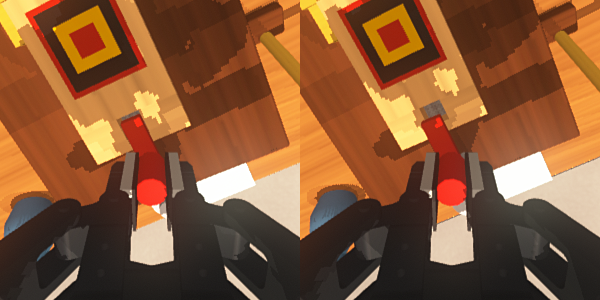

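The left half shows the knob held between the pads at about (150,188). In the right half the arm has risen and the plaque's hole is showing, so the pin is out. Next is the swing.

```bash
python3 - <<'E'
from h import *
f=lambda: S.B.T@robot.current_contact_force()
th_end=1.3;n=9
for i in range(1,n+1):
    th=th_end*i/n; p=(.0865-.026*np.cos(th),.0002-.026*np.sin(th),.0520+.0165)
    robot.line_to(S.p(*p),S.rpy(-25+np.degrees(th)),velocity=.03)
    print(round(th,2),f(),S.B.T@(robot.current_tool_pos()-S.p(0,0,0)),robot.current_finger_gap())
    if np.abs(f()[:2]).max()>15: print("STOP");break
im=vision.grab_frame("wrist"); cv2.imwrite("pics/sw.png",im[:,:,::-1]); print(robot.current_time_s())
E
```

```text
0.14 [ 1.4288  0.1903 -8.81  ] [ 0.0607 -0.0039  0.0678] 0.1664706025082505
0.29 [ 2.0445  1.0152 -9.309 ] [ 0.0614 -0.0076  0.0679] 0.16639877657818006
0.43 [ 2.1178  1.1803 -9.278 ] [ 0.0627 -0.0112  0.0678] 0.16587596213366723
0.58 [ 1.7293  1.3311 -9.7782] [ 0.0644 -0.0146  0.0678] 0.16385676178223363
0.72 [ 2.1419  0.1833 -9.694 ] [ 0.0667 -0.0177  0.0677] 0.16625535641268266
0.87 [ 1.5779  1.0468 -9.6715] [ 0.0693 -0.0205  0.0677] 0.16778814980395682
1.01 [ 2.0544  0.2715 -9.0608] [ 0.0723 -0.0228  0.0676] 0.16627150730951928
1.16 [ 1.553   0.1016 -8.4092] [ 0.0757 -0.0247  0.0676] 0.16394457571042145
1.3 [ 2.8348  0.5657 -9.3551] [ 0.0792 -0.0261  0.0676] 0.16788421868941159
9.625
```

View pics/sw.png

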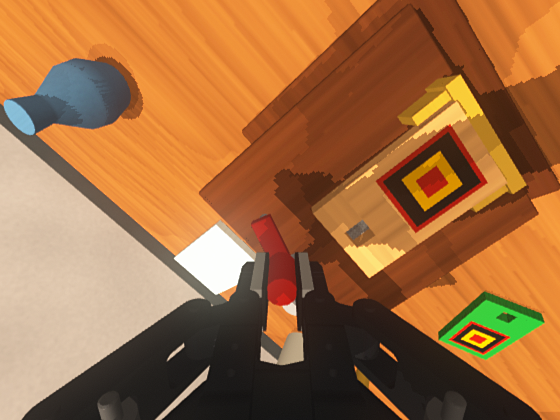

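The picture shows the finger swung aside, with its tip at about (262,225), and the plaque still seated at (430,180). Next I lower and release the finger, then find the fingertip reach at a 60 mm gap by touching the bare counter.

```bash
python3 - <<'E'
from h import *
th=1.3; tr=-25+np.degrees(th); v,u=.0865-.026*np.cos(th),.0002-.026*np.sin(th)
loc=lambda: S.B.T@(robot.current_tool_pos()-S.p(0,0,0))
print(robot.line_to(S.p(v,u,.0495),velocity=.04,f_stop=12),loc(),S.B.T@robot.current_contact_force())
fingers.gripper_to(.42); print(loc())
robot.line_to(S.p(v,u,.14),velocity=.12)
robot.line_to(S.p(-.02,0,.16),S.rpy(0),velocity=.2); robot.pause(.2)
T=wristT(); im=vision.grab_frame("wrist"); cv2.imwrite("pics/after.png",im[:,:,::-1])
q=proj(vision.calibration("wrist")["mtx"],np.linalg.inv(T),[S.p(-.05,.03,.026),S.p(-.05,-.03,.026),S.p(.05,-.03,.026),S.p(.05,.03,.026)])
ov=im[:,:,::-1].copy(); cv2.polylines(ov,[np.int32(np.round(q))],True,(255,0,255),1); cv2.imwrite("pics/after2.png",ov)
P=atz("top",(253,280),0); print("probe pt",P)
fingers.gripper_to(.706)
robot.move_to([P[0],P[1],.08],[180,0,177])
r=robot.line_to([P[0],P[1],.005],velocity=.04,f_stop=4)
z=robot.current_tool_pos(); print(r,z,robot.current_finger_gap()); 
robot.line_to([P[0],P[1],.15],velocity=.2); print(robot.current_time_s())
E
```

```text
True [ 0.0792 -0.0264  0.0498] [ 0.391  -1.0443  4.334 ]
[ 0.0773 -0.0281  0.0482]
probe pt [0.3095 0.0671 0.    ]
True [0.3094 0.0671 0.0119] 0.7087953566120611
16.375
```

View pics/after2.png

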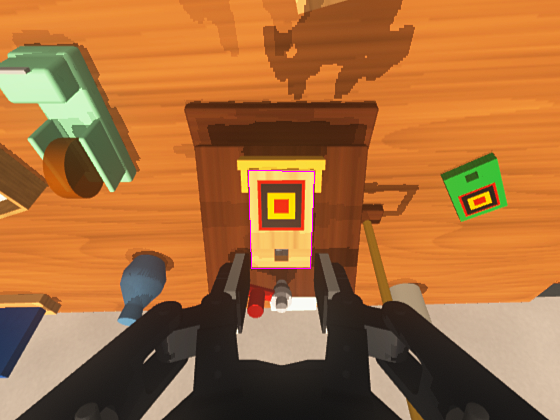

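The plaque matches the model outline, so it has not moved, and the finger is aside with its knob at (257,300). Before grasping I'll measure the box from two wrist positions.

```bash
python3 - <<'E'
from h import *
D={}
for i,p in enumerate([(.49,-.18,.27),(.47,-.25,.25)]):
    robot.move_to(p,[180,0,177]); robot.pause(.3)
    D[f"T{i}"]=wristT(); im=vision.grab_frame("wrist")[:,:,::-1]; cv2.imwrite(f"pics/b{i}.png",im)
    hs=cv2.cvtColor(np.ascontiguousarray(im),cv2.COLOR_BGR2HSV)
    m=((hs[...,1]<45)&(hs[...,2]>150)).astype(np.uint8)
    cs,_=cv2.findContours(m,0,2); cs=sorted(cs,key=cv2.contourArea)[-2:]
    for c in cs:
        a=cv2.approxPolyDP(cv2.convexHull(c),6,True).reshape(-1,2); print(i,cv2.contourArea(c),a.tolist())
np.savez("b.npz",**D); print(robot.current_time_s())
cv2.imwrite("pics/b.png",np.hstack([cv2.imread(f"pics/b{i}.png")[:,80:480] for i in (0,1)]))
E
```

```text
0 2612.0 [[502, 338], [559, 336], [541, 401], [497, 362]]
0 10781.0 [[298, 101], [331, 209], [234, 241], [190, 141]]
1 921.5 [[559, 355], [555, 419], [537, 399], [551, 356]]
1 7682.5 [[386, 224], [283, 257], [244, 156], [358, 114]]
18.7167
```

View pics/b.png

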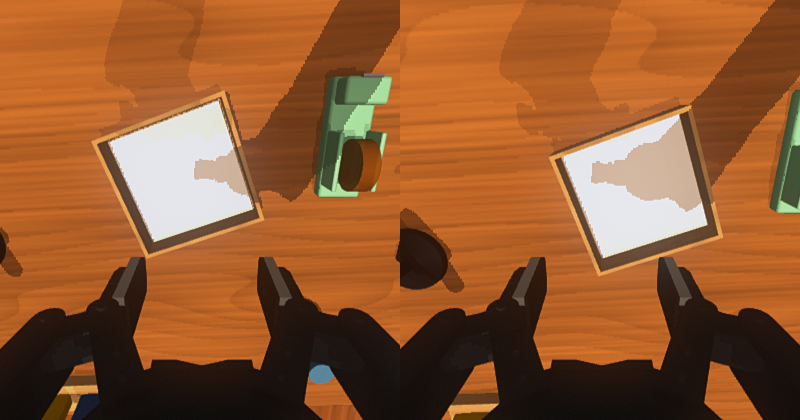

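Both views show the open box with its white insert. I took the rim corners at full-frame pixels (173,142), (304,92), (343,217) and (228,257) in view 0, and (230,157), (369,105), (402,236) and (280,274) in view 1. The box is clear of the tape.

```bash
python3 - <<'E'
from h import *
from scipy.optimize import least_squares
D=np.load("b.npz");K=vision.calibration("wrist")["mtx"]
R=[np.array([(173,142),(304,92),(343,217),(228,257)]),np.array([(230,157),(369,105),(402,236),(280,274)])]
I=[np.array([(190,141),(298,101),(331,209),(234,241)]),np.array([(244,156),(358,114),(386,224),(283,257)])]
for nm,X in (("rim",R),("ins",I)):
    c=np.array([tri([ray("wrist",X[i][j],D[f"T{i}"]) for i in (0,1)]) for j in range(4)]); print(nm,c,c.mean(0),np.linalg.norm(c[0]-c[1]),np.linalg.norm(c[1]-c[2]))
h=.083;loc=np.array([(-h,-h),(-h,h),(h,h),(h,-h)])
def res(p):
    a=np.radians(p[2]);M=np.array([[np.cos(a),-np.sin(a)],[np.sin(a),np.cos(a)]])
    o=[]
    for i in (0,1):
        P=np.c_[loc@M.T+p[:2],np.full(4,p[3])]; o.append(proj(K,np.linalg.inv(D[f"T{i}"]),P)-R[i])
    return np.ravel(o)
s=least_squares(res,[.495,-.21,17,.045],x_scale=[.01,.01,1,.01]); print(s.x,res(s.x).round(1))
B=s.x
for yw in (B[2]+180,B[2]+90,B[2]-90,B[2]): print(yw,robot.inverse_kinematics([B[0],B[1],.04],[180,0,yw]))
E
```

```text
rim [[ 0.4378 -0.306   0.0406]
 [ 0.3894 -0.1472  0.0342]
 [ 0.5429 -0.1025  0.0477]
 [ 0.5935 -0.2564  0.0435]] [ 0.4909 -0.203   0.0415] 0.16619966110124906 0.1604722147511091
ins [[ 0.4402 -0.2926  0.0185]
 [ 0.3987 -0.1533  0.0115]
 [ 0.5406 -0.1125  0.0172]
 [ 0.5838 -0.2518  0.0151]] [ 0.4908 -0.2026  0.0156] 0.14559193907625256 0.1477314591872044
[ 0.493  -0.2028 17.192   0.0377] [ 0.5 -0.1 -0.4 -0.9  0.9  1.3  0.3 -0.2 -0.1  0.2 -0.   0.3 -0.3 -0.7
 -0.8  0.1]
197.1920322457667 [ -2.0029  30.5193  30.2025 104.9087 -19.547   49.7778 144.7327]
107.19203224576671 [-12.4042  34.7178  45.5104 105.2784 -30.573   53.0148  64.2741]
-72.80796775423329 [ -22.9037   44.2085   64.3692  105.605   -45.8984   61.0972 -103.0006]
17.192032245766708 [-22.6374  43.8254  63.7893 105.5974 -45.3997  60.7539 -13.3985]
```

```bash
cat >> h.py <<'E'
BX=(.4915,-.203,17.2)
E
python3 - <<'E'
from h import *
loc=lambda: S.B.T@(robot.current_tool_pos()-S.p(0,0,0))
fingers.gripper_to(.92,45)
robot.move_to(S.p(0,0,.13),S.rpy(0))
print(robot.line_to(S.p(0,0,.0275),velocity=.08,f_stop=6),loc())
fingers.gripper_to(.4,45); g=robot.current_finger_gap(); print("gap",g,robot.current_gripper_force(),loc(),S.B.T@robot.current_contact_force(),robot.current_time_s())
if .6<g<.8:
    robot.line_to(S.p(0,0,.05),velocity=.04); print(robot.current_finger_gap(),S.B.T@robot.current_contact_force())
    robot.line_to(S.p(0,0,.12),velocity=.12)
    robot.line_to(S.p(-.05,0,.14),velocity=.12)
    im=vision.grab_frame("wrist")[:,:,::-1]; cv2.imwrite("pics/held.png",im)
    print(robot.current_finger_gap(),robot.current_gripper_force(),robot.current_contact_force(),robot.current_time_s())
E
```

```text
False [0.0004 0.0004 0.028 ]
gap 0.6896139215496094 48.269235491752625 [0.0003 0.0003 0.0282] [-0.6449 -1.1274  7.422 ] 22.5083
0.6836057767861858 [-0.3089  0.5879 -0.7695]
0.6856983404716646 48.41580033302307 [0.6337 0.4008 0.1402] 24.6
```

View pics/held.png

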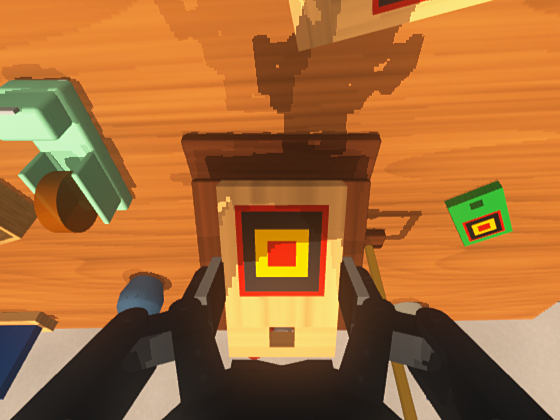

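The plaque is firmly held at about (280,280), level with the jaws. Now I carry it to the box.

```bash
python3 - <<'E'
from h import *
q=[180,0,BX[2]-180]; x,y=BX[:2]
robot.move_to([.40,.05,.24],[180,0,-172])
robot.move_to([x,y,.15],q); robot.line_to([x,y,.07],velocity=.1); robot.pause(.3)
r=robot.line_to([x,y,.018],velocity=.015,f_stop=4); p=robot.current_tool_pos()
print(r,p,"insert~",p[2]-.0142,robot.current_contact_force(),robot.current_torque(),robot.current_finger_gap(),robot.current_time_s())
im=vision.grab_frame("wrist")[:,:,::-1]; cv2.imwrite("pics/pl.png",im)
E
```

```text
True [ 0.4915 -0.203   0.0302] insert~ 0.015953994840720156 [-0.2652  0.2054  5.3059] [-0.0515  0.0127 -0.0008] 0.6880778103250735 30.3917
```

View pics/pl.png

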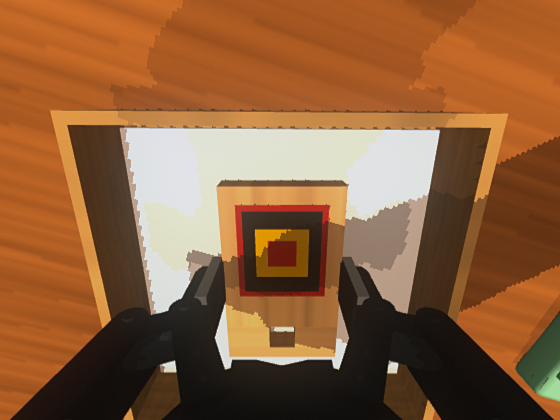

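The plaque is in contact with the insert, at about 16 mm, which agrees with the vision estimate. It is centred and flat, so I release and retreat.

```bash
python3 - <<'E'
from h import *
x,y=BX[:2]
fingers.gripper_to(.86); robot.pause(.2)
robot.line_to([x,y,.10],velocity=.06); robot.line_to([x,y,.25],velocity=.15); robot.pause(.3)
a=vision.grab_frame("wrist")[:,:,::-1]; b=vision.grab_frame("scene")[:,:,::-1]
b=cv2.resize(b[120:400,150:420],(480,498),interpolation=3); a=a[:,60:500]; a=cv2.resize(a,(320,306))
o=np.zeros((498,800,3),np.uint8); o[:,:480]=b; o[:306,480:]=a; cv2.imwrite("pics/end.png",o); print(robot.current_time_s(),robot.current_contact_force())
E
```

```text
33.8167 [0.0418 0.0319 0.2125]
```

View pics/end.png

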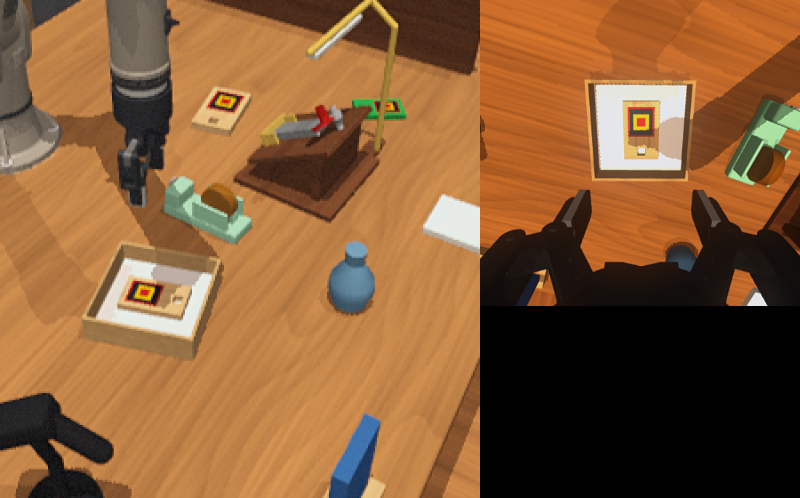

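The plaque lies flat, picture up, in the box at (152,295). The red finger is still swung aside at (325,120), and the tape, vase and scanner are undisturbed.

```bash
python3 -c "
from station import workorder
print(workorder.close_job())"
```

```text
the job is handed in; nothing more can be done
None
```

I handed the job in at about 34 s: the hold-down finger was fully lifted and left swung aside, and the plaque was lowered to touch on the insert (about 16 mm up) and lies flat, picture up, in the gift box; the tape dispenser, vase and scanner were left alone.

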